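Load a drive sled into the test dock and latch it

ROBOT

A 6-joint arm with a two-finger parallel gripper is mounted at the origin on the work surface. World frame = base frame: x ahead of the robot, y to its left, z up, the work surface at z = 0. Lengths are in m, angles in rad, forces in N, time in s.
With the tool pointing down it reaches from about 0.25 to 0.725 m from the base axis. Payload 4 kg.
Tool frame: the origin (TCP) lies midway between the tips of the shut fingers; the grasp point (between the pads) lies 19 mm behind it; z points along the fingers, y is the direction in which the jaws open and shut (so a half turn about z gives the same grasp; the last joint's range is limited). The gripper opens to 85 mm and grips with 20 to 120 N. Pads are 22 mm wide; open, the fingers measure 114 mm over their backs; the gripper's body (76 mm by 85 mm) begins 54 mm behind the grasp point. The pads swing forward as they close: fully open they stand 13 mm farther back than shut.
Start: joints at [1.211, 0.241, 0.005, 1.335, 0, 1.571], TCP at [0.176, 0.468, 0.231] pointing down, gripper open.
Joint ranges: [-2.72, 2.72], [-1.05, 1.87], [-1.09, 1.28], [-1.99, 2.15], [-1.42, 1.44], [-3.14, 3.14]. Speed limits (rad/s): [2.79, 2.79, 3.14, 3.14, 3.14, 3.14].

INTERFACE

Orientations are given as a unit quaternion [x, y, z, w].
In Python, from workcell import bot gives the robot as it stands.
- The arm moves only by the shell command python3 -m inch 'ROWS'. ROWS is JSON, a list of rows, each a list of 5 numbers: the shift along the tool's x, y, z scaled (see below), then the turn about the tool's z scaled (see below), then the closure, from 0 (fully open) to 1 (shut). A call has 1 to 10 rows; each row is the pose to reach, as a shift and turn from the pose commanded when the call began, along the tool's axes at that moment; what a row does not reach only later rows make up. The controller multiplies each number of a shift by 100 cm and each number of a turn by 120 degrees. A row lasts 1/8 s, in which the tool goes at most 62.5 mm and 10.7 degrees, less where a joint would pass 70% of its speed; a pose out of reach is approached as far as the arm can. A call with a number of a shift or a turn outside -1 to 1 is refused whole. A call with a gripper value outside its range is refused whole. The fingers move at their own pace and stop on an object; the grip force is fixed at half the most. Time passes only in rows, so rows that repeat a pose let the fingers close. It gives the time, the measured TCP pose, the force and the opening at its end, in the units of the state.
- bot.get_obs(): the state, without advancing time (a new reading comes with each control period).
- bot.camera(name): name is "scene" or "top" or "wrist"; returns the picture (420x560x3 uint8, red, green, blue); there is no depth.
- bot.calibration(name): a dict with "intrinsics" (3x3 intrinsics, pixels), "xyz" and "attitude" of the camera in the world; the wrist camera has in their place "tool_from_camera" (4x4, takes a point from camera to tool coordinates, whose origin is the TCP and whose axes are the flange's). Camera axes: x right, y down, z forward; pixel columns grow to the right and rows downward; lengths in m; the calibration is good to about 2 mm. A picture is of the moment at which its call begins: read the wrist's pose just before it. calibration takes no time and is no camera call.
- bot.job_done(): hands the job in, once; it reports no verdict.
Trained networks look in the newest picture that a camera, given by its name, has taken for a name from the list of things; names that differ only in an ending like _2 or _b are one class to them, and where a whole thing is asked for, a point or a joint stands for the part that bears it (a point fixed in the world has none). Each returns a list of dicts, best first, with "score" (0 to 1); they miss things now and then, are a little off and sometimes report something else, mostly with a low value. They report only what shows in the picture. A call takes as long as a camera call.
- bot.masks_of(camera, target): "pixels" (420x560 bool, what is visible of it) and "extent" ([left, top, width, height] as shares, 0 to 1, of the picture: columns of its width, rows of its height, round what is visible of it).
- bot.spot_point(camera, target): "point" ([column, row] as shares, 0 to 1, of the picture: columns of its width, rows of its height: a listed point, or the origin of a listed thing).
The state is a dict: "clock": time; "joint_pos": joint angles; "joint_vel": joint speeds; "tau": joint torques, N m; "eef_pos": TCP position; "tool_rot": TCP orientation; "ft_force": force on the tool from outside, world axes, zero at the start; "ft_torque": the same for the moment, N m; "grip_width": finger opening in m.
Only numpy, scipy, OpenCV 4.12 (cv2) and the standard library are available. Lean on these libraries where they do the work, as an engineer would, in place of code of your own. Each camera call takes 0.05 s, during which the arm holds its last target.

TASK

Load the drive sled into the test dock. First pinch both tabs of the latch knob and turn it to open, push the sled along its lane until it is fully home against the end stop, then pinch the tabs again, turn the knob back to locked and let the tabs spring out; last, press the contact block fully down over the sled's two studs. Leave the fan, the heat sink and the jar where they are.

Things in the scene. Friction and masses are not known exactly. Their poses are not given: they have to be found in the camera images.
- dock: Fixed aluminium test dock, base plate 275 x 180 x 12 mm. Origin on the bench, under the lane's centre line, level with the knob axis; x = the way the sled is pushed in, y = across the lane towards the knob. The sled slides on the plate (top z = 12 mm) between rails (inner faces y = +-42, tops z = 34 mm). Knob axis: x = 0, y = 73 mm. Two 10 mm rods stand at x = 72, y = +-18 mm, tops z = 94 mm.
- end_stop (a point): Middle of the lane's end stop, on its face towards the lane: 52 mm inwards of the dock's origin, 23 mm above the bench. The sled is home when its head touches it.
- knob_grip (a point): Latch knob: point on its vertical axis half-way up its tabs, 69 mm above the bench. Black drum, 40 mm diameter, with two opposite grey upright tabs, 22 mm wide, z = 50 to 88 mm, outer faces 60 mm apart when free, 44 mm squeezed. The point turns with the knob; its x axis runs through both tabs. A fixed collar of 54 mm diameter lies below the tabs, up to z = 46 mm.
- finger_tip (a point): Tip of the knob's steel latch finger, 48 mm from the knob axis, 18 mm above the bench; 16 mm wide, 9 mm thick; turns with the knob (white mark on the drum points the same way). Locked, it reaches 17 mm over the lane's edge through a slot in the rail; open, it lies outside the lane.
- knob (a joint): Turn of the knob in rad: 0 = locked (finger points to the dock's -y, across the lane), 1.3 = open (finger near the dock's -x); grows clockwise seen from above. When locked the tab axis is 0.65 rad anticlockwise of the dock's x axis. Teeth hold it within about 0.06 rad of either end unless both tabs are squeezed; then it turns easily (0.06 N m).
- tab_a (a joint): Squeeze of one release tab (on the grip point's +x) towards the knob axis in m: 0 = sprung out, 0.008 = fully in; its tooth is free from about 0.005. Spring: 2 N at first, 7 N fully in.
- tab_b (a joint): The same for the opposite release tab.
- sled_center (a point): Centre (11 mm above its underside) of the loose black T-shaped drive sled, 104 mm long, 22 mm high, 0.2 to 0.45 kg: head 80 wide x 40 mm long in front (+x), tail 40 wide x 64 mm long. Two brass studs, 12 mm thick, 10 mm high, stand on the head 34 mm ahead of centre, 16 mm to either side. Home: centre at x = 0, y = 0 of the dock; the latch finger then closes behind the head.
- sled_rear (a point): Centre of the flat rear end of the sled's tail (40 mm wide, 22 mm high), 52 mm behind the sled's centre: where to push, 11 mm above the plate. Sliding it takes 2 to 12 N, as it may rub on the rails.
- block_top (a point): Centre of the top face of the grey contact block (32 mm along the lane x 56 mm across x 24 mm high), which slides up and down over the lane's inner end, 34 mm inwards of the dock's origin. Raised, its top is 72 mm above the bench. Two 18 mm square sockets in its underside fit over the sled's studs.
- block (a joint): How far the contact block is pressed down in m: 0 = raised, 0.013 = fully down over the studs (top 59 mm above the bench). Stays where it is left; takes about 6 N to move.
- fan_center (a point): Bystander: centre of a loose black laptop fan, 75 x 75 x 16 mm.
- heatsink_center (a point): Bystander: centre of a loose finned aluminium heat sink, 60 x 60 x 28 mm.
- jar_center (a point): Bystander: centre of a closed jar, 56 mm in diameter, 65 mm high.

How it is judged:
By the outcome, as a careful person would: the job done as asked, in the order asked, and still so for the second after the job is handed in, with the robot touching nothing.
It also fails if it takes over 72 s, if anything falls off the work surface, if the arm or the gripper's body presses on something with over 40 N, if the wrist force passes 120 N, or if a joint passes its speed limit or range.

## Working session

There is one attempt and no reset: what is moved stays moved. The work goes in short steps, Python scripts to look and compute and a shell command to move; the robot and the scene stay as the last step left them, time stands still between calls to the robot, and variables do not carry over. Pictures are saved under pics/ and viewed, and the job is handed in when it is done.

```bash
ls; mkdir -p pics; cat > h.py <<'E'
import numpy as np, cv2
from workcell import bot
from scipy.spatial.transform import Rotation as R
def save(cam,name):
    im=bot.camera(cam); cv2.imwrite('pics/'+name+'.png',im[:,:,::-1]); return im
def cal(cam,obs=None):
    c=bot.calibration(cam); K=np.array(c['intrinsics'])
    if cam=='wrist':
        T=np.array(c['tool_from_camera']); o=obs
        Rt=R.from_quat(o['tool_rot']).as_matrix()
        return K,Rt@T[:3,3]+np.array(o['eef_pos']),Rt@T[:3,:3]
    a=np.array(c['attitude']); Rm=R.from_quat(a).as_matrix() if a.shape==(4,) else a
    return K,np.array(c['xyz']),Rm
def ray(cam,uv,z,obs=None):
    K,p,Rm=cal(cam,obs); d=Rm@np.linalg.solve(K,[uv[0],uv[1],1.]); return p+d*(z-p[2])/d[2]
def proj(cam,X,obs=None):
    K,p,Rm=cal(cam,obs); q=K@(Rm.T@(np.array(X)-p)); return q[:2]/q[2]
E
python3 - <<'E'
from h import *
o=bot.get_obs(); print(o)
print(bot.calibration('top'),bot.calibration('scene'),bot.calibration('wrist'))
save('top','top0'); save('scene','scene0')
for n,z in [('dock',0),('end_stop',.023),('knob_grip',.069),('finger_tip',.018),('sled_center',.023),('sled_rear',.023),('block_top',.072),('fan_center',.008),('heatsink_center',.014),('jar_center',.032)]:
    for cam in ('top','scene'):
        r=bot.spot_point(cam,n)
        for q in r[:1]:
            uv=np.array(q['point'])*[560,420]; print(n,cam,round(q['score'],2),uv.round(1),ray(cam,uv,z).round(4))
E
```

```text
pics
{'clock': 0.0, 'joint_pos': array([1.21098480e+00, 2.41431795e-01, 3.70318384e-03, 1.33520814e+00,
       5.09911415e-06, 1.57079251e+00]), 'joint_vel': array([-0.00065386,  0.00070204,  0.00011273, -0.00083017, -0.00018229,
        0.00056413]), 'tau': array([ 6.68628072e-04, -3.72314751e+01,  2.52409691e+01,  1.70680799e-02,
        9.07633307e-06,  1.19352837e-06]), 'eef_pos': array([0.17581993, 0.46737729, 0.23039554]), 'tool_rot': array([ 1.78934882e-01,  9.83860337e-01, -1.05248442e-03, -1.94011085e-04]), 'ft_force': array([ 0.36782496,  0.18098967, -0.190705  ]), 'ft_torque': array([-0.03383886, -0.02180214, -0.00949912]), 'grip_width': 0.08583304049258544}
{'intrinsics': array([[406.70905542,   0.        , 278.84542129],
       [  0.        , 406.70905542, 212.445027  ],
       [  0.        ,   0.        ,   1.        ]]), 'xyz': array([0.50898755, 0.04529977, 0.80529085]), 'attitude': array([-0.69752114,  0.71316137, -0.06157883,  0.03275924])} {'intrinsics': array([[386.06022737,   0.        , 270.89378684],
       [  0.        , 386.06022737, 215.53081567],
       [  
[... 1143 characters left out ...]
.9] [ 0.6332 -0.0959  0.018 ]
sled_center top 0.58 [336.  259.6] [ 0.5201 -0.0957  0.023 ]
sled_rear top 0.56 [331.4 285.1] [ 0.4721 -0.0848  0.023 ]
sled_rear scene 0.91 [187.2 220.9] [ 0.4657 -0.0852  0.023 ]
block_top top 0.76 [353.4 179.9] [ 0.6654 -0.1258  0.072 ]
block_top scene 0.94 [227.1 277. ] [ 0.655  -0.1275  0.072 ]
fan_center top 0.82 [417.3 195.3] [ 0.6452 -0.2691  0.008 ]
fan_center scene 0.69 [174.7 333.4] [ 0.6451 -0.2679  0.008 ]
heatsink_center top 0.63 [402.6 275. ] [ 0.4873 -0.2265  0.014 ]
heatsink_center scene 0.75 [139.8 277.2] [ 0.4983 -0.245   0.014 ]
jar_center top 0.91 [235.  226.7] [0.5868 0.0966 0.032 ]
jar_center scene 0.57 [277.8 200.5] [0.5811 0.0995 0.032 ]
```

View pics/top0.png

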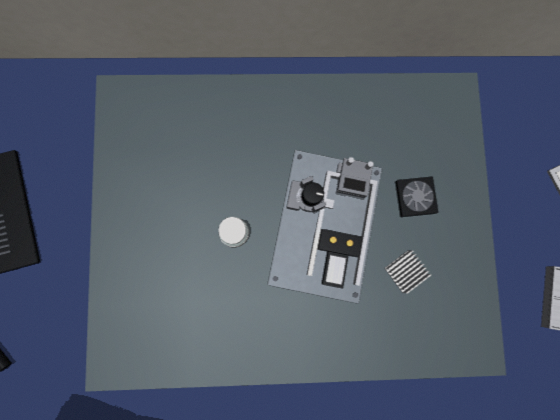

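View pics/scene0.png

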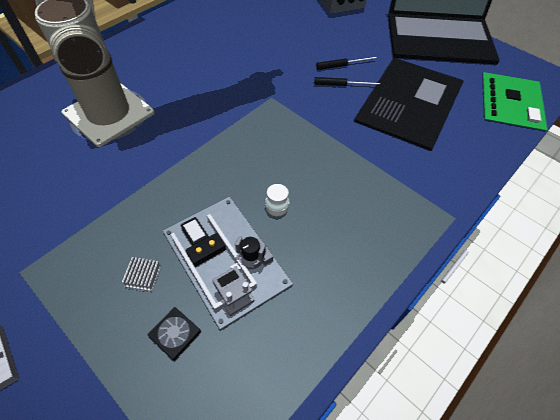

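```bash
cat >> h.py <<'E'
def plan(target,yhead=None):
    o=bot.get_obs(); Rt=R.from_quat(o['tool_rot']).as_matrix()
    d=Rt.T@(np.array(target)-o['eef_pos']); h=np.arctan2(Rt[1,1],Rt[0,1])
    print('clock',round(o['clock'],2),'pos',o['eef_pos'].round(4),'yhead',round(h,4),'shift',d.round(4),
      'turn', None if yhead is None else round(float(-(yhead-h+np.pi)%(2*np.pi)-0),4))
    if yhead is not None:
        t=-(yhead-h); t=(t+np.pi)%(2*np.pi)-np.pi; print('turn rad',round(t,4),'units',round(t/np.radians(120),4))
E
python3 - <<'E'
from h import *
plan([.635,-.06,.2],.40)
E
```

```text
clock 1.1 pos [0.176  0.468  0.2313] yhead 1.211 shift [-0.6155 -0.3326  0.0313] turn 3.9526
turn rad 0.811 units 0.3872
```

```bash
python3 -m inch '[[-0.6155,-0.3326,0.0313,0.387,0],[-0.6155,-0.3326,0.0313,0.387,0],[-0.6155,-0.3326,0.0313,0.387,0],[-0.6155,-0.3326,0.0313,0.387,0],[-0.6155,-0.3326,0.0313,0.387,0],[-0.6155,-0.3326,0.0313,0.387,0],[-0.6155,-0.3326,0.0313,0.387,0],[-0.6155,-0.3326,0.0313,0.387,0],[-0.6155,-0.3326,0.0313,0.387,0],[-0.6155,-0.3326,0.0313,0.387,0]]'
python3 - <<'E'
from h import *
plan([.635,-.06,.2],.40)
E
```

```text
clock: 2.35
eef_pos: [0.5869, -0.005, 0.2034]
tool_rot: [0.552, 0.834, 0.0, 0.0]
ft_force: [0.8, 1.1, -0.0]
grip_width: 0.0853
clock 2.35 pos [ 0.5869 -0.005   0.2034] yhead 0.4003 shift [-0.0694  0.0228  0.0034] turn 3.1419
turn rad 0.0003 units 0.0001
```

```bash
python3 -m inch '[[-0.06,0.02,0.003,0,0],[-0.065,0.022,0.003,0,0],[-0.065,0.022,0.003,0,0]]'
python3 - <<'E'
from h import *
o=bot.get_obs(); plan([.643,-.05,.2],.40)
save('wrist','w1')
for n,z in [('dock',0),('end_stop',.023),('knob_grip',.069),('finger_tip',.018),('sled_center',.023),('sled_rear',.023),('block_top',.072)]:
        r=bot.spot_point('wrist',n)
        for q in r[:1]:
            uv=np.array(q['point'])*[560,420]; print(n,round(q['score'],2),uv.round(1),ray('wrist',uv,z,o).round(4))
E
```

```text
clock: 2.72
eef_pos: [0.631, -0.0547, 0.1997]
tool_rot: [0.553, 0.833, -0.0, -0.001]
ft_force: [-0.1, 0.1, -0.5]
grip_width: 0.0854
clock 2.73 pos [ 0.631  -0.0547  0.1997] yhead 0.3995 shift [-0.0003  0.0129 -0.0004] turn 3.1411
turn rad -0.0005 units -0.0002
dock 0.83 [255.8 221.1] [ 0.625  -0.1169  0.    ]
end_stop 0.33 [293.4  12.2] [0.5791 0.1022 0.023 ]
knob_grip 0.75 [291.3 195. ] [ 0.6417 -0.0502  0.069 ]
finger_tip 0.66 [261.  210.3] [ 0.6243 -0.0946  0.018 ]
sled_center 0.85 [174.2 182.1] [ 0.5223 -0.0994  0.023 ]
sled_rear 0.94 [132.  151.8] [ 0.4708 -0.0846  0.023 ]
block_top 0.94 [277.4 265. ] [ 0.6584 -0.125   0.072 ]
```

View pics/w1.png

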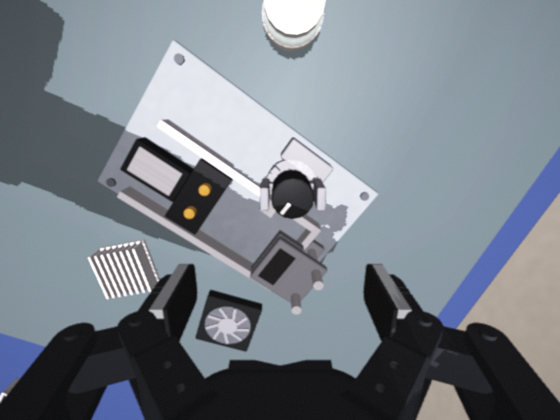

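```bash
python3 - <<'E'
from h import *
o=bot.get_obs()
A=ray('wrist',(173,40),.012,o);B=ray('wrist',(379,193),.012,o);C=ray('wrist',(98,180),.012,o)
for a,b in((A,B),(A,C)): print(np.linalg.norm(b-a),np.degrees(np.arctan2(*(b-a)[1::-1])))
L=ray('wrist',(266,197),.088,o);Rr=ray('wrist',(321,193),.088,o);print('tabs',L,Rr,np.arctan2(*(Rr-L)[1::-1]),np.linalg.norm(Rr-L))
P=np.array([[0,0],[0,73],[0,73],[0,73],[0,25],[0,25],[34,0],[34,0],[34,0],[52,0],[52,0],[0,0],[0,0]])/1e3
Q=np.array([[.6238,-.1163],[.6426,-.0502],[.6431,-.0495],[.6417,-.0502],[.6255,-.0915],[.6243,-.0946],[.6584,-.125],[.6654,-.1258],[.655,-.1275],[.672,-.1262],[.6731,-.132],[.625,-.1169],[.6261,-.1137]])
p=P-P.mean(0);q=Q-Q.mean(0);H=p.T@q
th=np.arctan2(H[0,1]-H[1,0],H[0,0]+H[1,1]);Rm=np.array([[np.cos(th),-np.sin(th)],[np.sin(th),np.cos(th)]])
t=Q.mean(0)-Rm@P.mean(0);print('th',th,np.degrees(th),'t',t)
print(((P@Rm.T+t-Q)*1e3).round(1))
for k in [(0,73),(34,0),(52,0)]: print(k,Rm@np.array(k)/1e3+t)
E
```

```text
0.27406030160289185 -12.532575853803957
0.17698682773723798 -102.8633064300157
tabs [ 0.61889314 -0.05525752  0.088     ] [ 0.66331265 -0.0323132   0.088     ] 0.47678957711227904 0.04999534878533465
th -0.24246801584474437 -13.892393974815024 t [ 0.62395686 -0.11777468]
[[ 0.2 -1.5]
 [-1.1  3.3]
 [-1.6  2.6]
 [-0.2  3.3]
 [ 4.5 -2. ]
 [ 5.7  1.1]
 [-1.4 -0.9]
 [-8.4 -0.1]
 [ 2.   1.6]
 [ 2.4 -4.1]
 [ 1.3  1.7]
 [-1.  -0.9]
 [-2.1 -4.1]]
(0, 73) [ 0.6414841  -0.04691005]
(34, 0) [ 0.6569623  -0.12593806]
(52, 0) [ 0.67443577 -0.13025984]
```

```bash
python3 - <<'E'
from h import *
plan([.642,-.0485,.135],.43)
E
```

```text
clock 3.12 pos [ 0.631  -0.0536  0.201 ] yhead 0.4018 shift [0.0004 0.012  0.0661] turn 3.1134
turn rad -0.0282 units -0.0134
```

```bash
python3 -m inch '[[0,0.012,0.05,-0.0134,0],[0,0.012,0.066,-0.0134,0],[0,0.012,0.066,-0.0134,0]]'
python3 - <<'E'
from h import *
o=bot.get_obs(); plan([.642,-.0485,.135],.43)
im=save('wrist','w2')
cv2.imwrite('pics/w2c.png',cv2.resize(im[60:330,140:440,::-1],None,fx=2.2,fy=2.2))
for n in ('tab_a','knob_grip'):
    m=bot.masks_of('wrist',n)
    for q in m[:4]:
        ys,xs=np.nonzero(q['pixels']); print(n,q['score'],len(xs),xs.mean(),ys.mean(),xs.min(),xs.max(),ys.min(),ys.max())
r=bot.spot_point('wrist','knob_grip')[0]; uv=np.array(r['point'])*[560,420]; print(r['score'],uv,ray('wrist',uv,.069,o))
print('expect',proj('wrist',[.642,-.0485,.069],o))
E
```

```text
clock: 3.5
eef_pos: [0.6407, -0.0496, 0.1329]
tool_rot: [0.541, 0.841, -0.001, -0.002]
ft_force: [-0.4, -0.2, 1.4]
grip_width: 0.0855
clock 3.5 pos [ 0.6407 -0.0496  0.1329] yhead 0.4285 shift [ 0.0005  0.0016 -0.0021] turn 3.1401
turn rad -0.0015 units -0.0007
tab_a 0.91 653 245.3552833078101 219.1883614088821 237 256 198 242
tab_a 0.78 615 314.7121951219512 220.81138211382114 304 323 200 244
tab_a 0.59 2161 286.8051827857473 15.670522906062008 250 325 0 38
knob_grip 0.7 4191 279.9078978764018 221.34526366022428 237 323 189 253
0.57 [279.328 221.004] [ 0.64088412 -0.049919    0.069     ]
expect [281.45225914 219.98701548]
```

View pics/w2c.png

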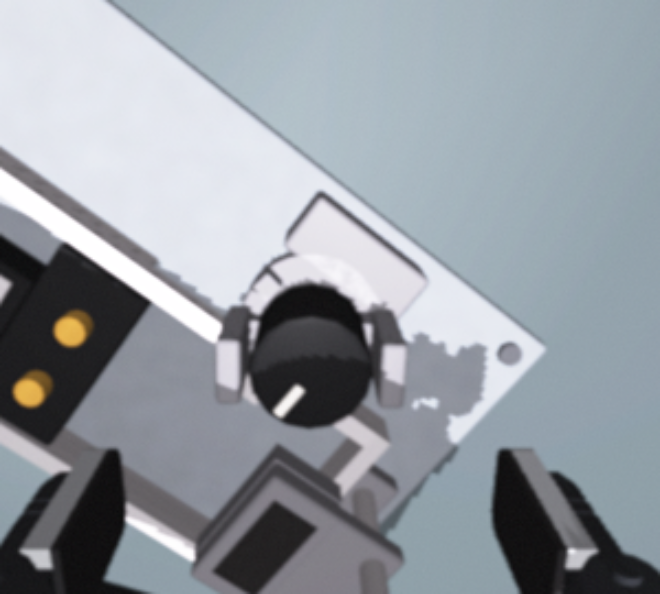

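```bash
python3 -m inch '[[0,0,0.05,0.01,0],[0,0,0.078,0.01,0],[0,0,0.078,0.01,0],[0,0,0.078,0.01,0.6],[0,0,0.078,0.01,0.6],[0,0,0.078,0.01,0.6],[0,0,0.078,0.01,0.6],[0,0,0.078,0.01,0.6]]'
python3 - <<'E'
from h import *
o=bot.get_obs(); plan([.6409,-.0499,.054],.41); print(o['ft_force'],o['ft_torque'],o['grip_width'])
save('wrist','w3')
E
```

```text
clock: 4.7
eef_pos: [0.6418, -0.0513, 0.0604]
tool_rot: [0.55, 0.835, -0.001, 0.001]
ft_force: [-8.9, -3.8, 14.4]
grip_width: 0.0382
clock 4.7 pos [ 0.6418 -0.0513  0.0604] yhead 0.4065 shift [ 0.0017 -0.0003  0.0064] turn 3.1381
turn rad -0.0035 units -0.0017
[-8.94073897 -3.83054717 14.40166429] [-6.10609173e-01  1.83821426e+00  1.27486908e-03] 0.03823318834644933
```

View pics/w3.png

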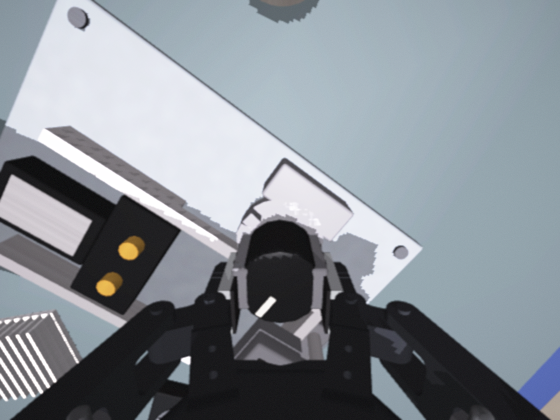

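```bash
python3 -m inch '[[0,0,-0.004,0.05,0.6],[0,0,-0.004,0.12,0.6],[0,0,-0.004,0.2,0.6],[0,0,-0.004,0.28,0.6],[0,0,-0.004,0.36,0.6],[0,0,-0.004,0.44,0.6],[0,0,-0.004,0.52,0.6],[0,0,-0.004,0.6,0.6],[0,0,-0.004,0.622,0.6],[0,0,-0.004,0.622,0.6]]'
python3 - <<'E'
from h import *
o=bot.get_obs(); plan([.6409,-.0499,.054],-.89); print(o['ft_force'],o['ft_torque'],o['grip_width'])
save('wrist','w4')
E
```

```text
clock: 6.0
eef_pos: [0.6377, -0.0503, 0.0606]
tool_rot: [0.943, 0.332, -0.004, -0.001]
ft_force: [-13.3, -0.4, 4.3]
grip_width: 0.0384
clock 6.0 pos [ 0.6377 -0.0503  0.0606] yhead -0.8943 shift [0.0028 0.0017 0.0066] turn 3.1373
turn rad -0.0043 units -0.0021
[-13.28342087  -0.39473664   4.27500132] [-0.49119383  2.15650583  0.45481601] 0.038387012579574296
```

View pics/w4.png

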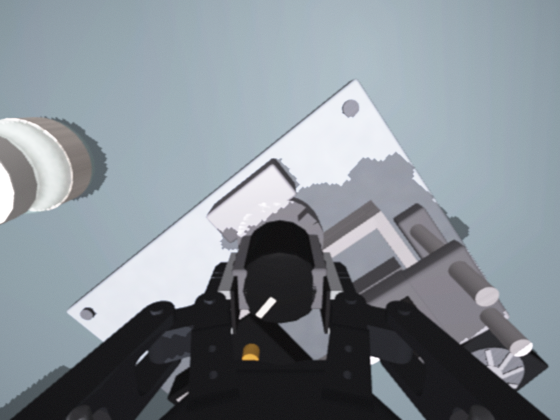

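```bash
python3 -m inch '[[0,0,0,-0.005,0.18],[0,0,0,-0.005,0.18],[0,0,0,-0.005,0.18],[0,0,0,-0.005,0.18],[0,0,-0.03,-0.005,0.18],[0,0,-0.08,-0.005,0.18],[0,0,-0.08,-0.005,0.18]]'
python3 - <<'E'
from h import *
o=bot.get_obs(); plan([.432,-.076,.13],-.22); print(o['ft_force'],o['grip_width'],o['joint_pos'].round(3))
im=save('wrist','w5')
for n,z in [('knob_grip',.069),('finger_tip',.018),('tab_a',.088),('block_top',.072),('dock',0)]:
    for q in bot.spot_point('wrist',n)[:2]:
        uv=np.array(q['point'])*[560,420]; print(n,round(q['score'],2),uv.round(1),ray('wrist',uv,z,o).round(4))
E
```

```text
clock: 6.92
eef_pos: [0.6463, -0.0501, 0.1465]
tool_rot: [0.942, 0.336, 0.005, 0.002]
ft_force: [0.4, 0.0, -0.1]
grip_width: 0.07
clock 6.92 pos [ 0.6463 -0.0501  0.1465] yhead -0.8847 shift [-0.1824 -0.1159  0.014 ] turn 2.4769
turn rad -0.6647 units -0.3174
[ 0.38441942  0.02207234 -0.13513061] 0.07001877024700646 [-0.077  0.57   0.279  1.268  0.     2.378]
knob_grip 0.94 [271.6 219.3] [ 0.6413 -0.0477  0.069 ]
finger_tip 0.84 [240.  237.4] [ 0.5901 -0.0468  0.018 ]Traceback (most recent call last):
  File "<stdin>", line 5, in <module>
ValueError: it knows: block_top, dock, end_stop, fan_center, finger_tip, heatsink_center, jar_center, knob_grip, sled_center, sled_rear
```

View pics/w5.png

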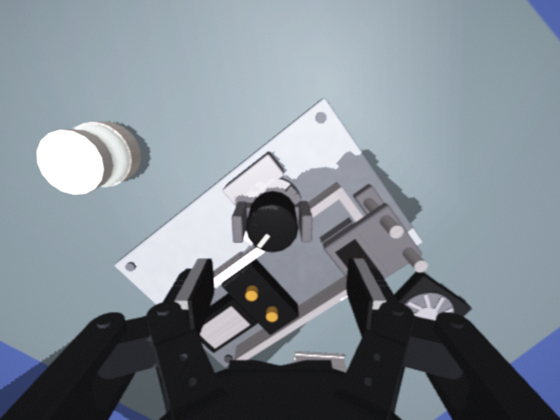

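```bash
python3 -m inch '[[-0.05,-0.03,0,-0.08,0.5],[-0.1,-0.063,0,-0.16,1],[-0.15,-0.095,0,-0.24,1],[-0.182,-0.116,0,-0.317,1],[-0.182,-0.116,0.014,-0.317,1],[-0.182,-0.116,0.014,-0.317,1],[-0.182,-0.116,0.014,-0.317,1]]'
python3 - <<'E'
from h import *
o=bot.get_obs(); plan([.430,-.076,.020],-.22); print(o['ft_force'],o['grip_width'],o['joint_pos'].round(3))
im=save('wrist','w6')
for n,z in [('sled_rear',.023),('sled_center',.023),('finger_tip',.018)]:
    for q in bot.spot_point('wrist',n)[:2]:
        uv=np.array(q['point'])*[560,420]; print(n,round(q['score'],2),uv.round(1),ray('wrist',uv,z,o).round(4))
E
```

```text
clock: 7.95
eef_pos: [0.4289, -0.0753, 0.126]
tool_rot: [0.781, 0.625, -0.0, -0.0]
ft_force: [-0.0, 0.8, -1.1]
grip_width: -0.0
clock 7.95 pos [ 0.4289 -0.0753  0.126 ] yhead -0.2209 shift [-0.0004  0.0012  0.106 ] turn 3.1407
turn rad -0.0009 units -0.0004
[-0.01081637  0.76043336 -1.06112778] -3.698139715869309e-05 [-0.174  0.195 -0.343  1.033  0.     1.618]
sled_rear 0.85 [325.5 202.2] [ 0.4696 -0.0822  0.023 ]
sled_center 0.94 [386.6 206.4] [ 0.5215 -0.0979  0.023 ]
finger_tip 0.95 [461.2 134.7] [ 0.5902 -0.0504  0.018 ]
finger_tip 0.59 [326.2 202. ] [ 0.4706 -0.0839  0.018 ]
```

View pics/w6.png

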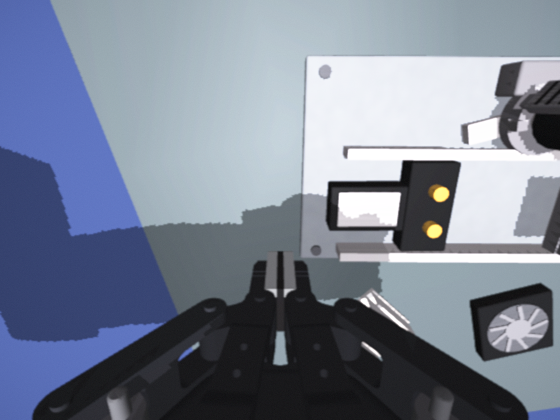

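```bash
python3 -m inch '[[0,0,0.05,0,1],[0,0,0.1,0,1],[0,0,0.106,0,1],[0,0.02,0.106,0,1],[0,0.03,0.106,0,1],[0,0.04,0.106,0,1],[0,0.05,0.106,0,1],[0,0.06,0.106,0,1],[0,0.07,0.106,0,1],[0,0.08,0.106,0,1]]'
python3 - <<'E'
from h import *
o=bot.get_obs(); plan([.625-.0649,-.1211+.0145,.020],-.22); print(o['ft_force'],o['grip_width'])
save('wrist','w7')
E
```

```text
clock: 9.4
eef_pos: [0.5066, -0.093, 0.0204]
tool_rot: [0.781, 0.625, -0.0, -0.0]
ft_force: [-4.5, 1.4, 3.5]
grip_width: 0.0001
clock 9.4 pos [ 0.5066 -0.093   0.0204] yhead -0.2208 shift [-0.0015  0.0552  0.0004] turn 3.1408
turn rad -0.0008 units -0.0004
[-4.52347921  1.41877417  3.53488639] 0.0001442228332263257
```

View pics/w7.png

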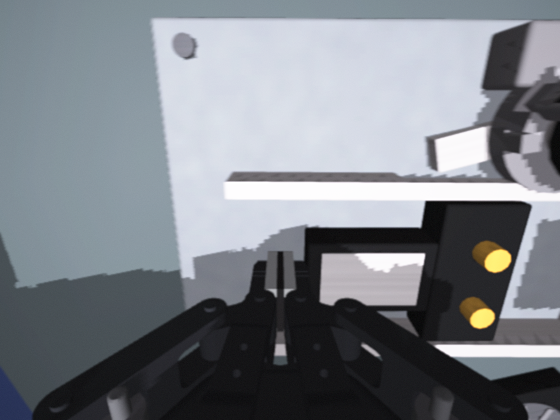

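```bash
python3 -m inch '[[0,0.01,0,0,1],[0,0.02,0,0,1],[0,0.028,0,0,1],[0,0.035,0,0,1],[0,0.04,0,0,1],[0,0.045,0,0,1],[0,0.045,0,0,1]]'
python3 - <<'E'
from h import *
o=bot.get_obs(); plan([.625-.0649,-.1211+.0145,.020],-.22); print(o['ft_force'],o['grip_width'])
save('wrist','w8'); save('top','top8')
E
```

```text
clock: 10.32
eef_pos: [0.551, -0.103, 0.0205]
tool_rot: [0.781, 0.625, 0.001, 0.001]
ft_force: [0.1, -0.4, -0.4]
grip_width: -0.0
clock 10.32 pos [ 0.551  -0.103   0.0205] yhead -0.2208 shift [-0.0015  0.0096  0.0006] turn 3.1408
turn rad -0.0008 units -0.0004
[ 0.07816615 -0.36111857 -0.39976266] -4.659898943229108e-06
```

View pics/w8.png

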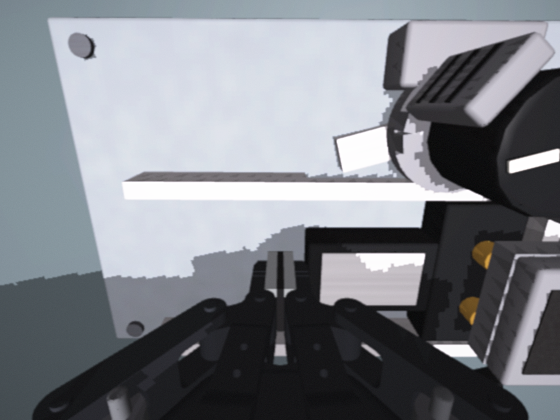

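```bash
python3 -m inch '[[0,0.003,0,0,1],[0,0.006,0,0,1],[0,0.008,0,0,1],[0,0.010,0,0,1],[0,0.010,0,0,1]]'; python3 -m inch '[[0,0.002,0,0,1],[0,0.002,0,0,1]]'; python3 -m inch '[[0,0.002,0,0,1],[0,0.002,0,0,1]]'
```

```text
clock: 11.05
eef_pos: [0.5597, -0.1049, 0.0203]
tool_rot: [0.781, 0.625, -0.0, -0.0]
ft_force: [-4.1, 1.6, 3.6]
grip_width: 0.0004
clock: 11.3
eef_pos: [0.5598, -0.105, 0.0202]
tool_rot: [0.781, 0.625, -0.001, -0.001]
ft_force: [-9.4, 2.1, 6.6]
grip_width: 0.0002
clock: 11.55
eef_pos: [0.5599, -0.105, 0.0201]
tool_rot: [0.781, 0.625, -0.002, -0.003]
ft_force: [-13.2, 3.2, 10.8]
grip_width: -0.0
```

```bash
python3 -m inch '[[0,0.003,0,0,1],[0,0.005,0,0,1],[0,0.005,0,0,1]]'
python3 - <<'E'
from h import *
o=bot.get_obs(); plan([.6409,-.0499,.020],-.89);print(o['ft_force'])
save('wrist','w9')
for n,z in [('sled_rear',.023)]:
    for q in bot.spot_point('wrist',n)[:2]:
        uv=np.array(q['point'])*[560,420]; print(n,round(q['score'],2),uv.round(1),ray('wrist',uv,z,o).round(4))
E
```

```text
clock: 11.92
eef_pos: [0.56, -0.105, 0.0197]
tool_rot: [0.781, 0.625, -0.005, -0.006]
ft_force: [-22.8, 5.0, 17.7]
grip_width: -0.0002
clock 11.93 pos [ 0.56   -0.105   0.0197] yhead -0.2205 shift [ 0.0714  0.0669 -0.0013] turn 3.8111
turn rad 0.6695 units 0.3197
[-22.76442397   4.98044544  17.70897801]
sled_rear 0.88 [302.2 269.1] [ 0.5728 -0.1085  0.023 ]
```

View pics/w9.png

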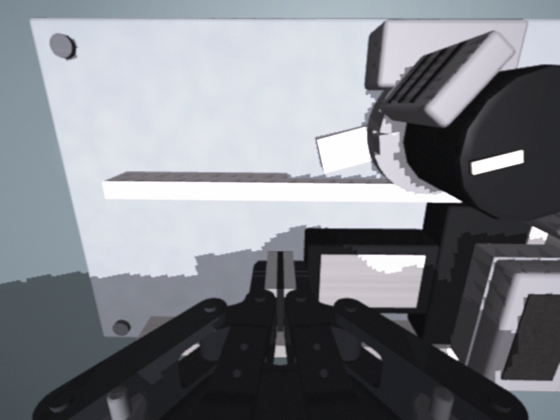

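```bash
python3 -m inch '[[0,-0.03,0,0,1],[0,-0.03,0,0,1],[0,-0.03,-0.06,0,0.6],[0,-0.03,-0.12,0,0.18],[0,-0.03,-0.125,0,0.18],[0,-0.03,-0.125,0,0.18]]'
python3 - <<'E'
from h import *
plan([.6409,-.0490,.14],-.885)
E
```

```text
clock: 12.78
eef_pos: [0.5409, -0.1007, 0.1461]
tool_rot: [0.781, 0.625, 0.001, 0.001]
ft_force: [-0.2, 0.7, -1.3]
grip_width: 0.0701
clock 12.78 pos [ 0.5409 -0.1007  0.1461] yhead -0.2208 shift [0.0724 0.0862 0.0064] turn 3.8058
turn rad 0.6642 units 0.3171
```

```bash
python3 -m inch '[[0.03,0.036,0,0.08,0.18],[0.06,0.072,0,0.16,0.18],[0.0724,0.0862,0.006,0.24,0.18],[0.0724,0.0862,0.006,0.317,0.18],[0.0724,0.0862,0.006,0.317,0.18],[0.0724,0.0862,0.006,0.317,0.18]]'
python3 - <<'E'
from h import *
o=bot.get_obs(); 
im=save('wrist','w10')
for q in bot.spot_point('wrist','knob_grip')[:1]:
        uv=np.array(q['point'])*[560,420]; X=ray('wrist',uv,.069,o);print(round(q['score'],2),uv.round(1),X.round(4))
plan([X[0],X[1],.058],-.885)
for q in bot.masks_of('wrist','tab_a')[:3]:
    ys,xs=np.nonzero(q['pixels']); print(q['score'],len(xs),xs.mean(),ys.mean(),xs.min(),xs.max(),ys.min(),ys.max())
E
```

```text
clock: 13.52
eef_pos: [0.6387, -0.0487, 0.138]
tool_rot: [0.941, 0.337, -0.001, -0.0]
ft_force: [0.1, -0.4, -1.2]
grip_width: 0.07
0.97 [283.2 219.6] [ 0.6409 -0.0514  0.069 ]
clock 13.62 pos [ 0.6389 -0.0488  0.1389] yhead -0.8837 shift [-0.0001  0.0033  0.0809] turn 3.1429
turn rad 0.0013 units 0.0006
0.82 616 246.42045454545453 217.8262987012987 238 257 197 240
0.79 591 314.2419627749577 217.66666666666666 305 322 197 239
```

View pics/w10.png

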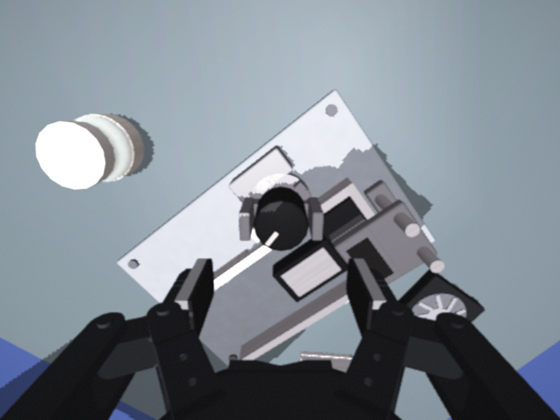

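```bash
python3 -m inch '[[0,0.001,0.05,0,0.18],[0,0.001,0.078,0,0.18],[0,0.001,0.078,0,0.18],[0,0.001,0.078,0,0.6],[0,0.001,0.078,0,0.6],[0,0.001,0.076,0,0.6],[0,0.001,0.074,0,0.6],[0,0.001,0.074,0,0.6]]'
python3 - <<'E'
from h import *
o=bot.get_obs(); plan([.6409,-.05,.054],.415); print(o['ft_force'],o['ft_torque'],o['grip_width'])
E
```

```text
clock: 14.68
eef_pos: [0.64, -0.0485, 0.0656]
tool_rot: [0.942, 0.337, 0.0, -0.001]
ft_force: [-2.3, 5.8, -2.3]
grip_width: 0.0382
clock 14.68 pos [ 0.64   -0.0485  0.0656] yhead -0.8837 shift [-0.0002  0.0018  0.0116] turn 1.8429
turn rad -1.2987 units -0.6201
[-2.30264523  5.77060483 -2.26519657] [0.6796699  0.06870537 0.14684478] 0.03816982492010822
```

```bash
python3 -m inch '[[0,0,0,-0.05,0.6],[0,0,0,-0.12,0.6],[0,0,0,-0.2,0.6],[0,0,0,-0.28,0.6],[0,0,0,-0.36,0.6],[0,0,0,-0.44,0.6],[0,0,0,-0.52,0.6],[0,0,0,-0.6,0.6],[0,0,0,-0.627,0.6],[0,0,0,-0.627,0.6]]'
python3 - <<'E'
from h import *
o=bot.get_obs(); plan([.6409,-.05,.054],.415); print(o['ft_force'],o['ft_torque'],o['grip_width'])
save('wrist','w11')
E
```

```text
clock: 15.92
eef_pos: [0.6404, -0.0486, 0.0656]
tool_rot: [0.541, 0.841, 0.001, -0.0]
ft_force: [0.2, 5.2, -2.6]
grip_width: 0.0382
clock 15.93 pos [ 0.6404 -0.0486  0.0656] yhead 0.4273 shift [-0.0015 -0.0001  0.0116] turn 3.1539
turn rad 0.0123 units 0.0059
[ 0.23050351  5.21574591 -2.58591942] [ 1.13032071 -0.00279198 -0.29566106] 0.03821495827281376
```

View pics/w11.png

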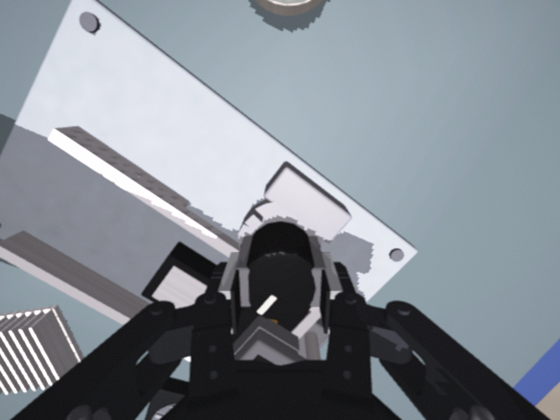

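```bash
python3 -m inch '[[0,0,0,0,0.15],[0,0,0,0,0.15],[0,0,0,0,0.15],[0,0,0,0,0.15],[0,0,-0.03,0,0.15],[0,0,-0.08,0,0.15],[0,0,-0.08,0,0.15],[0,0,-0.08,0,0.15]]'
python3 - <<'E'
from h import *
o=bot.get_obs(); save('wrist','w12')
for n,z in [('knob_grip',.069),('finger_tip',.018),('block_top',.072),('sled_rear',.023)]:
    for q in bot.spot_point('wrist',n)[:1]:
        uv=np.array(q['point'])*[560,420]; print(n,round(q['score'],2),uv.round(1),ray('wrist',uv,z,o).round(4))
for q in bot.masks_of('wrist','tab_a')[:3]:
    ys,xs=np.nonzero(q['pixels']); print(q['score'],len(xs),xs.mean(),ys.mean(),xs.min(),xs.max(),ys.min(),ys.max())
plan([.658,-.1285,.12],-.22)
E
```

```text
clock: 16.98
eef_pos: [0.6399, -0.0496, 0.1458]
tool_rot: [0.541, 0.841, 0.0, 0.001]
ft_force: [-0.6, 0.1, -0.7]
grip_width: 0.0725
knob_grip 0.69 [283.4 214.6] [ 0.6433 -0.0483  0.069 ]
finger_tip 0.73 [247.6 234.6] [ 0.6281 -0.1001  0.018 ]
block_top 0.56 [260.8 299.2] [ 0.6578 -0.1272  0.072 ]
sled_rear 0.97 [191.5 223.2] [ 0.5734 -0.1091  0.023 ]
0.8 562 248.09252669039145 213.62989323843416 240 258 195 235
0.73 574 313.18815331010455 214.19686411149826 302 321 195 236
clock 17.27 pos [ 0.6392 -0.0494  0.1442] yhead 0.4285 shift [-0.0798 -0.0157  0.0241] turn 3.7901
turn rad 0.6485 units 0.3096
```

View pics/w12.png

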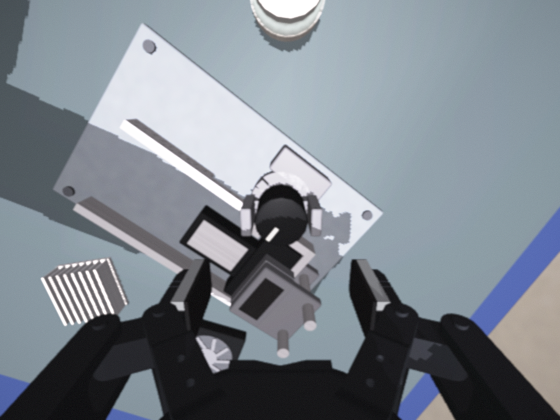

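```bash
python3 -m inch '[[-0.03,-0.006,0,-0.08,0.6],[-0.06,-0.012,0,-0.16,1],[-0.08,-0.0157,0,-0.24,1],[-0.08,-0.0157,0,-0.32,1],[-0.08,-0.0157,0,-0.4,1],[-0.08,-0.0157,0,-0.44,1],[-0.08,-0.0157,0.02,-0.44,1],[-0.08,-0.0157,0.02,-0.44,1],[-0.08,-0.0157,0.02,-0.44,1]]'
python3 - <<'E'
from h import *
o=bot.get_obs(); plan([.658,-.128,.078],1.351); save('wrist','w13')
for n,z in [('block_top',.072),('end_stop',.023)]:
    for q in bot.spot_point('wrist',n)[:1]:
        uv=np.array(q['point'])*[560,420]; print(n,round(q['score'],2),uv.round(1),ray('wrist',uv,z,o).round(4))
E
```

```text
clock: 18.4
eef_pos: [0.6587, -0.1286, 0.1253]
tool_rot: [0.11, 0.994, 0.0, -0.0]
ft_force: [0.3, 0.6, -0.1]
grip_width: -0.0
clock 18.4 pos [ 0.6587 -0.1286  0.1253] yhead 1.35 shift [0.0008 0.0005 0.0473] turn 3.1406
turn rad -0.001 units -0.0005
block_top 0.65 [281.2 221.5] [ 0.6558 -0.1274  0.072 ]
```

View pics/w13.png

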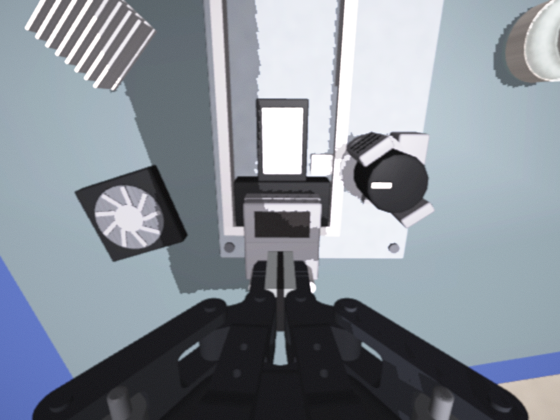

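```bash
python3 -m inch '[[0.001,0,0.03,0,1],[0.001,0,0.047,0,1],[0.001,0,0.051,0,1],[0.001,0,0.054,0,1],[0.001,0,0.057,0,1],[0.001,0,0.059,0,1]]'; python3 -m inch '[[0,0,0.002,0,1],[0,0,0.004,0,1],[0,0,0.006,0,1],[0,0,0.006,0,1]]'
```

```text
clock: 19.3
eef_pos: [0.6583, -0.1285, 0.0684]
tool_rot: [0.11, 0.994, -0.0, 0.001]
ft_force: [-3.7, 1.1, 6.3]
grip_width: 0.0001
clock: 19.8
eef_pos: [0.6583, -0.1285, 0.0623]
tool_rot: [0.11, 0.994, -0.0, 0.001]
ft_force: [-2.7, 0.2, 5.9]
grip_width: -0.0001
```

Moving at ~6 N as expected; continue to the stop.

```bash
python3 -m inch '[[0,0,0.002,0,1],[0,0,0.004,0,1],[0,0,0.004,0,1]]'; python3 -m inch '[[0,0,0.002,0,1],[0,0,0.002,0,1]]';  python3 -m inch '[[0,0,0.002,0,1],[0,0,0.002,0,1]]'
```

```text
clock: 20.18
eef_pos: [0.6583, -0.1285, 0.0591]
tool_rot: [0.11, 0.994, -0.0, 0.001]
ft_force: [-5.0, 0.6, 8.5]
grip_width: -0.0002
clock: 20.42
eef_pos: [0.6584, -0.1285, 0.059]
tool_rot: [0.11, 0.994, -0.0, 0.002]
ft_force: [-8.6, 1.2, 17.4]
grip_width: 0.0002
clock: 20.68
eef_pos: [0.6584, -0.1286, 0.0589]
tool_rot: [0.11, 0.994, -0.0, 0.002]
ft_force: [-11.2, 2.6, 25.3]
grip_width: -0.0
```

```bash
python3 -m inch '[[0,0,-0.02,0,1],[0,0,-0.06,0,1],[0.06,0,-0.11,0,1],[0.12,0,-0.13,0,1],[0.16,0,-0.13,0,1],[0.16,0,-0.13,0,1],[0.16,0,-0.13,0,1]]'
python3 - <<'E'
from h import *
o=bot.get_obs(); print(o['eef_pos'],o['ft_force'])
for cam,nm in (('wrist','w14'),('top','top14'),('scene','scene14')):
    save(cam,nm)
    for n,z in [('block_top',.059),('sled_rear',.023),('finger_tip',.018),('fan_center',.008),('heatsink_center',.014),('jar_center',.032)]:
      for q in bot.spot_point(cam,n)[:1]:
        uv=np.array(q['point'])*[560,420]; print(cam,n,round(q['score'],2),uv.round(1),ray(cam,uv,z,o).round(4))
E
```

```text
clock: 21.55
eef_pos: [0.5029, -0.0937, 0.1835]
tool_rot: [0.11, 0.994, -0.0, 0.002]
ft_force: [-0.1, -0.2, 0.3]
grip_width: 0.0003
[ 0.50294843 -0.09365961  0.18345388] [-0.14485485 -0.21816911  0.31672127]
wrist block_top 0.81 [280.5 329.8] [ 0.6566 -0.1279  0.059 ]
wrist sled_rear 0.66 [280.2 242.9] [ 0.5684 -0.1084  0.023 ]
wrist finger_tip 0.9 [298.7 287.3] [ 0.6346 -0.1     0.018 ]
wrist fan_center 0.59 [176.9 311.8] [ 0.6433 -0.2635  0.008 ]
wrist heatsink_center 0.83 [150.8 205.7] [ 0.4959 -0.2408  0.014 ]
wrist jar_center 0.68 [473.7 219.8] [0.5829 0.1014 0.032 ]
top block_top 0.79 [353.9 184.1] [ 0.6601 -0.1293  0.059 ]
top sled_rear 0.95 [340.  233.4] [ 0.5704 -0.1057  0.023 ]
top finger_tip 0.93 [333.3 205.8] [ 0.6255 -0.0959  0.018 ]
top fan_center 0.73 [413.9 193.6] [ 0.6488 -0.2624  0.008 ]
top heatsink_center 0.52 [353.4 184.3] [ 0.6688 -0.1388  0.014 ]
top jar_center 0.63 [234.8 228.7] [0.583 0.097 0.032]
scene block_top 0.79 [228.9 275.5] [ 0.6503 -0.1196  0.059 ]
scene sled_rear 0.62 [210.1 258.6] [ 0.5773 -0.1124  0.023 ]
scene finger_tip 0.85 [233.4 270.6] [ 0.633  -0.0951  0.018 ]
scene fan_center 0.77 [172.  331.1] [ 0.6375 -0.2688  0.008 ]
scene heatsink_center 0.61 [140.7 274.9] [ 0.4952 -0.2405  0.014 ]
scene jar_center 0.88 [275.  202.1] [0.5795 0.0915 0.032 ]
```

View pics/w14.png

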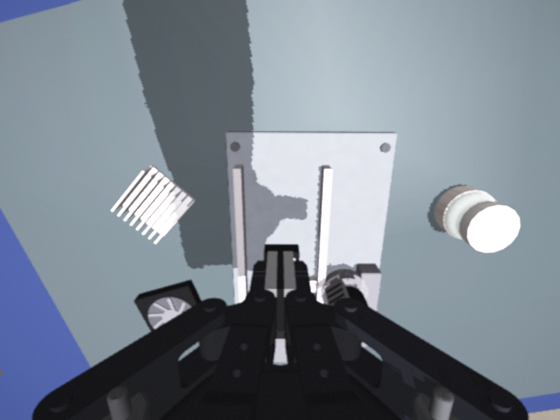

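View pics/scene14.png

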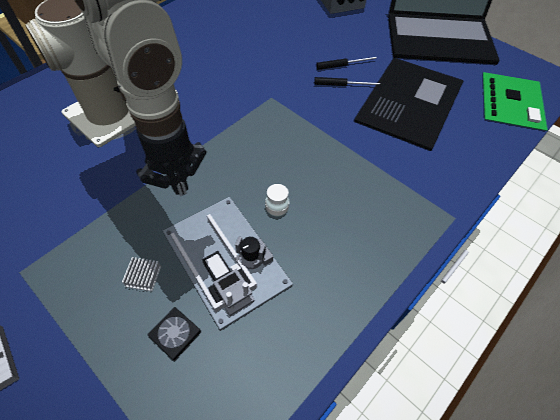

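```bash
python3 - <<'E'
from workcell import bot
print(bot.job_done())
E
```

```text
the job is handed in; nothing more can be done
None
```

The drive sled is loaded in the test dock and locked, with the contact block pressed down. I handed the job in at about 22 s of the 72 s allowed; no verdict is reported.

**What I did, in order:**
- I pinched the knob tabs, turned the knob about 1.3 rad to open and released it.
- I pushed the sled until it stopped moving while the push force rose to about 23 N.
- I pinched the tabs again, turned the knob back until it met its stop, and released it.
- I pressed the block until it stopped with the tool at z = 0.059 m and about 25 N.

**What the last checks showed:**
- **Sled:** its rear end read within about 1 mm of home before and just after locking. In the last pictures, where the gripper partly hid it, the readings scattered by up to about 6 mm.
- **Knob:** its mark and the latch finger lie across the lane behind the sled's head, and the tabs are sprung out.
- **Fan, heat sink and jar:** they are where they were, within detection scatter of a few millimetres.
- **Disagreements:**
  - One top-view heat-sink detection landed on the block instead; the other two views agree it did not move.
  - The gripper read 38 mm while squeezing the tabs, against the 44 mm listed, but the knob turned freely both ways.
- **First pinch:** it was a few millimetres off centre, with side forces of about 10–13 N, because I took a pose reading before the arm had settled. The second pinch was centred.

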